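# Move a hanging slide rack into the staining dish with the lifter

### The job

Pick up the red-handled lifter, lift the green rack of glass slides by its bar up and off its hook, and set it down gently, level on the floor of the blue dish, whose depth you have to feel. Then draw the lifter out and stand it upright back on its black pad. The slides are fragile and wet with stain: touch the rack with the lifter only, never with the gripper, don't knock, press or tip it, and leave the other things on the bench alone.

Things in the scene. Friction and masses are not known exactly. Their poses are not given: they have to be found in the camera images.
- lifter: Lifter, loose: steel C-shaped lifting fork, red handle on top, standing on its two prongs on the black pad; 143 mm tall, 0.16 kg. Origin: underside of the prongs, straight below handle and saddles; z up, x the way the prongs point. Spine at x -48 to -40 mm joins the prongs to a top arm (z 80 to 88, x -48 to 12).
- lifter_handle (a point): Middle of the lifter's red handle, 118 mm above the lifter's origin. The handle measures 24 mm (x) by 20 mm (y), z 88 to 143 mm.
- lifter_saddle (a point): Point midway between the two saddles, where a bar lies, 8 mm above the lifter's origin. Prongs: 10 mm wide, 8 mm thick, centres at y +-27 mm, tips at x 13. Saddles: x -7 to 7 mm between a front tooth (x 7 to 13) and a back tooth (x -13 to -7), both rising 13 mm above the saddles.
- pad: Black rubber pad fixed to the bench, 120 by 120 mm, 3 mm thick: the lifter's place. Origin: centre of its underside.
- hook_stand: White and aluminium hook stand, fixed. Origin on the bench straight below the hook's trough; x points from hook to column (x 66 to 78 mm, 155 mm tall). The flat hook is 24 mm wide (y), upper face at z 145, 6 mm thick; its trough lies between an upturned lip (x -12 to -8) and a back stop (x 8 to 12), both up to z 155. White foot 12 mm high, x 15 to 115, y -80 to 80.
- rack: Green rack of glass slides, loose, hanging level by its bar, free to swing about it; 84 mm (x) by 92 mm (y), 80 mm tall, 0.2 to 0.41 kg. Origin: centre of its underside, at first 71 mm above the bench; z up. End plates (y +-44.5 mm) up to z 46 mm, slide tops at z 42 mm.
- rack_bar (a point): Middle of the rack's carrying bar, straight above the rack's origin at z 77 mm. Steel bar along the rack's y, 6 mm thick, between two uprights at y +-44.5 mm; 32 mm are free between it and the slides. Its middle lies in the hook, whose underside is 26 mm above the slides: lifted more than that, they hit it. The bar is free on either side from y 12 to 41 mm.
- dish_blue: Blue staining dish, fixed open box, outside 114 mm (x) by 122 mm (y), inside 104 by 112 mm, rim at z 50 mm. Origin: centre of its underside. Its rigid raised floor is at an unknown level, upper face anywhere from z 7 to 41 mm: not measured, must be felt.
- dish_grey: Grey staining dish, fixed, same shape as the blue one; not used.
- beaker: Bystander, loose: clear beaker, 70 mm across, 90 mm tall. Origin: centre of its underside.
- oil_bottle: Bystander, loose: small amber oil bottle, 36 mm across, 75 mm tall. Origin: centre of its underside.
- petri: Bystander, loose: closed clear petri dish, 90 mm across, 20 mm tall. Origin: centre of its underside.
- stain_jar: Bystander, loose: glass jar with a black cap, 52 mm across, 85 mm tall. Origin: centre of its underside.
- timer: Bystander, loose: white bench timer, 60 by 70 mm, 25 mm tall. Origin: centre of its underside.
Things that resemble listed ones, but are neither listed nor needed, are in the scene too. Of the things that look like the lifter, take the one that is farthest to the robot's right at the start.

How it is judged:
By the outcome, as a careful person would: the job done as asked, in the order asked, and still so for the second after the job is handed in, with the robot touching nothing.
It also fails if it takes over 72 s, if anything falls off the work surface, if the arm or the gripper's body presses on something with over 40 N, if the wrist force passes 120 N, or if a joint passes its speed limit or range.

### The arm

A 6-joint arm with a two-finger parallel gripper is mounted at the origin on the work surface. World frame = base frame: x ahead of the robot, y to its left, z up, the work surface at z = 0. Lengths are in m, angles in rad, forces in N, time in s.
With the tool pointing down it reaches from about 0.2 to 0.875 m from the base axis. Payload 3.4 kg.
Tool frame: the origin (TCP) lies at the very end of the fingers, on their centre line; the grasp point (between the pads) lies 19 mm behind it; z points along the fingers, y is the line along which they close (so a half turn about z gives the same grasp; the last joint's range is limited). The gripper opens to 94 mm and grips with 3 to 60 N. Pads are 16 mm wide; open, the fingers measure 119 mm over their backs; the gripper's body (75 mm by 177 mm) begins 78 mm behind the grasp point.
Start: joints at [-1.405, 0.276, 1.505, -0, 1.361, -0.121], TCP at [0.163, -0.552, 0.205] pointing down, gripper open.
Joint ranges: [-2.89, 2.89], [-0.75, 2.08], [0.22, 2.7], [-1.18, 4.32], [0.11, 2.71], [-2.7, 2.7]. Speed limits (rad/s): [2.57, 2.57, 3.14, 3.14, 3.14, 3.14].

### API

Orientations are given as [roll, pitch, yaw] about the fixed x, y, z axes, in that order (R = Rz(yaw) Ry(pitch) Rx(roll)).
In Python, from bench import ctrl gives the robot as it stands.
- The arm moves only by the shell command python3 -m crank 'ROWS' [FORCE]. ROWS is JSON, a list of rows, each a list of 5 numbers: the opening, from -1 (shut) to 1 (fully open), then the shift along the tool's x, y, z each as a share of 10 cm, from -1 to 1, then the turn about the tool's z as a share of 90 degrees, from -1 to 1. In form: [[grip, dx, dy, dz, yaw], ...]. A call has 1 to 8 rows; each row is the pose to reach, as a shift and turn from the pose commanded when the call began, along the tool's axes at that moment; what a row does not reach only later rows make up. A row lasts 1/8 s, in which the tool goes at most 62.5 mm and 10.7 degrees, less where a joint would pass 70% of its speed; a pose out of reach is approached as far as the arm can. A call with a number of a shift or a turn outside -1 to 1 is refused whole. A call with a gripper value outside its range is refused whole. The fingers move at their own pace and stop on an object; FORCE is the grip in N (left out, the last holds). Time passes only in rows, so rows that repeat a pose let the fingers close. It gives the time, the measured TCP pose, the force, the opening and the grip force at its end, in the units of the state.
- ctrl.read_state(): the state, without advancing time (a new reading comes with each control period).
- ctrl.capture(name): name is "scene" or "top"; returns a dict with "frame" (480x640x3 uint8, red, green, blue), "K" (3x3 intrinsics, pixels), "k1" (the pictures are not rectified: a ray, as slopes to the right and down, at radius r is drawn at 1 + k1 r^2 times it, then the intrinsics apply), "cam_to_world" (4x4, takes a point from camera to world coordinates). Camera axes: x right, y up, looking along -z (the intrinsics and any distortion apply to the point x, -y, -z); pixel columns grow to the right and rows downward; lengths in m; the calibration is good to about 2 mm. A picture is of the moment at which its call begins. There is no depth.
- ctrl.sign_off(): hands the job in; it is judged then, once.
The state is a dict: "time_s": time; "joints": joint angles; "dq": joint speeds; "joint_efforts": joint torques, N m; "tool_pos": TCP position; "ee_rot": TCP orientation; "wrist_force": force on the tool from outside, world axes, zero at the start; "torque": the same for the moment, N m; "width": finger opening in m; "finger_force": force on a finger pad.
Only numpy, scipy, OpenCV 4.12 (cv2) and the standard library are available. Lean on these libraries where they do the work, as an engineer would, in place of code of your own. Each camera call takes 0.05 s, during which the arm holds its last target. There are 200 camera calls.

## Working session

There is one attempt and no reset: what is moved stays moved. The work goes in short steps, Python scripts to look and compute and a shell command to move; the robot and the scene stay as the last step left them, time stands still between calls to the robot, and variables do not carry over. Pictures are saved under pics/ and viewed, at most 10 in all, crops included, and the job is handed in when it is done.

```bash
ls; mkdir -p pics
python3 - <<'E'
from bench import ctrl
import cv2,json
import numpy as np
s=ctrl.read_state();print(s)
for n in("scene","top"):
    c=ctrl.capture(n);cv2.imwrite(f"pics/{n}0.png",c["frame"][:,:,::-1]);np.savez(f"{n}0.npz",**{k:np.array(c[k]) for k in c})
    print(n,c["K"],c["k1"],c["cam_to_world"])
E
```

```text
pics
{'time_s': 0.0, 'joints': array([-1.40502367e+00,  2.76592536e-01,  1.50610884e+00,  6.95501148e-06,
        1.36067657e+00, -1.21036540e-01]), 'dq': array([ 0.00082392, -0.00137446,  0.0012534 ,  0.0025156 , -0.00063223,
        0.0011478 ]), 'joint_efforts': array([-2.30909918e-04, -4.04596817e+01, -2.37230623e+01,  6.99394662e-02,
        3.42407799e-02, -1.38270912e-04]), 'tool_pos': array([ 0.16254882, -0.55096876,  0.20461582]), 'ee_rot': array([-3.13982124e+00, -2.22308212e-04,  2.86807543e-01]), 'wrist_force': array([-0.31144274,  0.10571951,  0.20009235]), 'torque': array([-0.00626342, -0.04230846, -0.06437883]), 'finger_force': 0.0, 'width': 0.09384282101553869}
scene [[557.61459342   0.         320.8272448 ]
 [  0.         557.61459342 242.50731842]
 [  0.           0.           1.        ]] -0.09707608395739027 [[ 0.77395454 -0.35928234  0.52145044  1.19292103]
 [ 0.63282407  0.40894737 -0.65749201 -0.71423067]
 [ 0.02297948  0.83885532  0.54386919  0.79674177]
 [ 0.          0.          0.          1.        ]]
top [[603.00832164   0.         314.70798701]
 [  0.         603.00832164 244.08764875]
 [  0.           0.           1.        ]] -0.14174100655144786 [[-0.02724283  0.98813827 -0.15113106  0.29620215]
 [-0.99950028 -0.02450148  0.01997183  0.13962655]
 [ 0.01603199  0.15159963  0.98831196  1.60645174]
 [ 0.          0.          0.          1.        ]]
```

View pics/scene0.png

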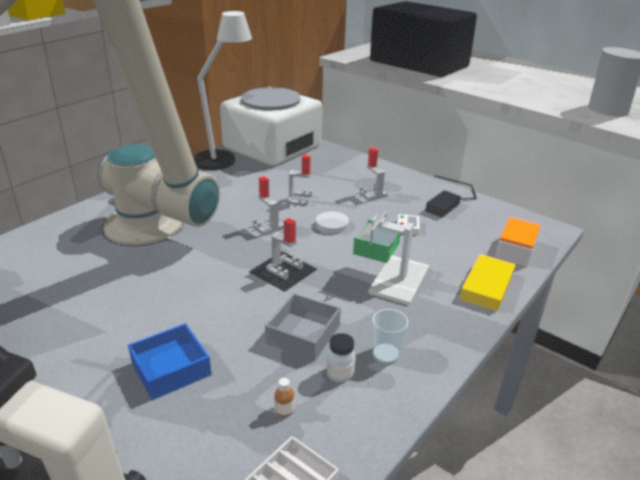

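View pics/top0.png

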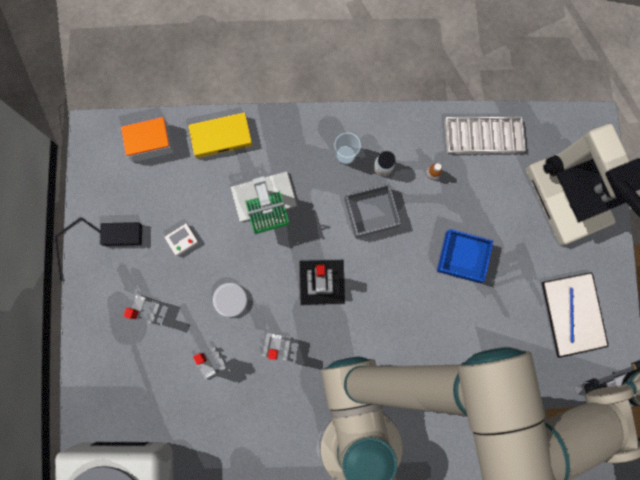

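The scene and top pictures show the wanted lifter on the black pad (top ~(320,270–300); it is the farthest to the right of the four). The rack and hook stand are at top ~(265,200), the blue dish at ~(466,256), and the grey dish at ~(373,211).

```bash
python3 - <<'E'
import cv2
import numpy as np
def up(n,x,y,w,h,f,o):
    im=cv2.imread(f"pics/{n}0.png")[y:y+h,x:x+w]
    im=cv2.resize(im,None,fx=f,fy=f,interpolation=cv2.INTER_CUBIC)
    for i in range(0,w,10):
        cv2.line(im,(i*f,0),(i*f,6 if i%50 else 16),(0,255,255),1)
        if i%20==0: cv2.putText(im,str(x+i),(i*f,26),0,.35,(0,255,255),1)
    for i in range(0,h,10):
        cv2.line(im,(0,i*f),(6,i*f),(0,255,255),1)
        if i%20==0: cv2.putText(im,str(y+i),(8,i*f+4),0,.35,(0,255,255),1)
    return im
a=up("top",225,165,130,145,4,0)   # 520x580
b=up("top",430,220,70,70,4,0) #280x280
im=np.zeros((600,800,3),np.uint8);im[:580,:520]=a;im[:280,520:800]=b
cv2.imwrite("pics/c1.png",im)
a=up("scene",240,200,200,110,4,0) #800x440
cv2.imwrite("pics/c2.png",a)
E
cat > geo.py <<'E'
import numpy as np,cv2
def load(n):
    c=np.load(n+".npz");return c["K"],float(c["k1"]),c["cam_to_world"]
def proj(n,P):
    K,k1,T=load(n);p=(np.atleast_2d(P)-T[:3,3])@T[:3,:3]
    s=np.c_[p[:,0],-p[:,1]]/-p[:,2:];s=s*(1+k1*(s**2).sum(1,keepdims=True))
    return s*[K[0,0],K[1,1]]+K[:2,2]
def ray(n,uv,z):
    K,k1,T=load(n);d=(np.atleast_2d(uv)-K[:2,2])/[K[0,0],K[1,1]];s=d.copy()
    for _ in range(20): s=d/(1+k1*(s**2).sum(1,keepdims=True))
    v=np.c_[s[:,0],-s[:,1],-np.ones(len(s))]@T[:3,:3].T
    t=(np.asarray(z)-T[2,3])/v[:,2];return T[:3,3]+v*t[:,None]
E
```

```text
(no output)
```

View pics/c1.png

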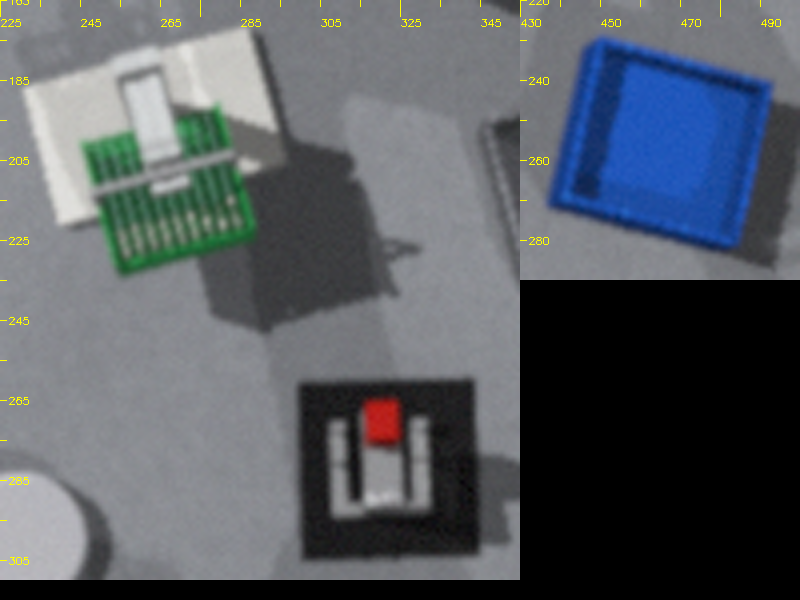

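View pics/c2.png

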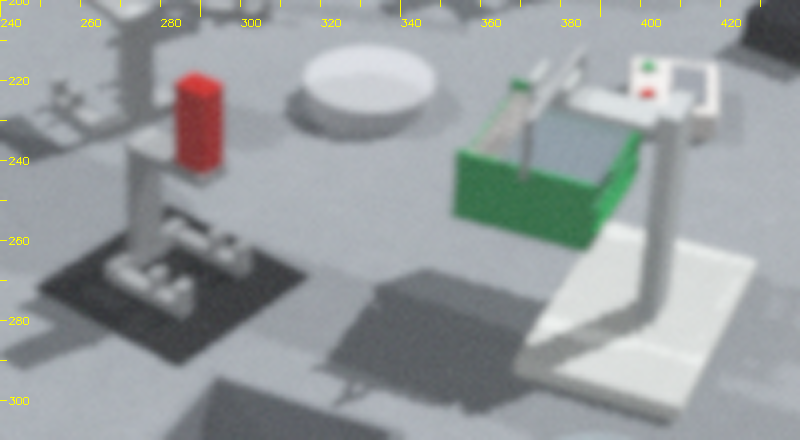

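The crops show these points:
- Pad corners: (300,261), (343.5,260), (345,304), (301,305).
- Lifter prong tips: about (309,270) and (330,269).
- Rack bar: from (248,213) to (284,203.5).
- Blue rim corners: (450,229.5), (493,241), (484,282.5), (437.5,272).

Next I fit the poses.

```bash
cat > fit.py <<'E'
import numpy as np
from geo import *
from scipy.optimize import least_squares
A=lambda x,y:("top0",225+x/4-.4,165+y/4-.4)
B=lambda x,y:("top0",430+(x-520)/4-.4,220+y/4-.4)
S=lambda x,y:("scene0",240+x/4-.4,200+y/4-.4)
def fit(name,obs,g):
    def f(p):
        c,s=np.cos(p[2]),np.sin(p[2]);r=[]
        for (cam,u,v),(x,y,z) in obs:
            r+=list((proj(cam,[p[0]+(c*x-s*y)/1e3,p[1]+(s*x+c*y)/1e3,z/1e3])[0]-[u,v]))
        return np.array(r)
    q=least_squares(f,g,loss="soft_l1");print(name,q.x.round(4),"deg",np.degrees(q.x[2]).round(2),"rms",np.sqrt((f(q.x)**2).mean()).round(2));print("   ",f(q.x).round(1).tolist())
fit("pad",[(A(300,383),(60,60,3)),(A(474,380),(60,-60,3)),(A(480,555),(-60,-60,3)),(A(303,559),(-60,60,3)),
 (S(38,290),(-60,-60,3)),(S(180,365),(60,-60,3)),(S(310,275),(60,60,3))],[.4,.1,0])
fit("lifter",[(A(337,420),(13,27,24)),(A(419,416),(13,-27,24)),(A(362,400),(12,10,146)),(A(399,399),(12,-10,146)),
 (A(330,518),(-48,32,3)),(A(432,510),(-48,-32,3)),(S(176,85),(-12,-10,146)),(S(202,95),(12,-10,146)),(S(222,85),(12,10,146)),(S(192,72),(-12,10,146)),
 (S(180,318),(13,-32,3)),(S(240,275),(13,22,3))],[.4,.1,0])
fit("rack",[(A(93,192),(0,46,148)),(A(235,154),(0,-46,148)),(A(82,142),(42,46,117)),(A(219,104),(42,-46,117)),(A(120,276),(-42,46,71)),(A(257,234),(-42,-46,71)),
 (S(458,152),(-42,-46,117)),(S(454,214),(-42,-46,71)),(S(588,248),(42,-46,71)),(S(592,185),(42,-46,117)),(S(640,135),(42,46,117))],[.6,.2,0])
fit("stand",[(A(22,92),(115,80,12)),(A(246,28),(115,-80,12)),(A(60,226),(15,80,0)),(S(515,370),(15,-80,0)),(S(668,410),(115,-80,12)),(S(757,262),(115,80,12)),(S(605,225),(15,80,12)),
 (A(153,187),(-12,12,155)),(A(189,181),(-12,-12,155))],[.6,.2,0])
for a,b in((57,61),(61,57)):
  fit(f"dish{a}",[(B(600,38),(a,b,50)),(B(773,84),(a,-b,50)),(B(737,250),(-a,-b,50)),(B(550,207),(-a,b,50))],[.4,-.2,-.2])
im=[(130,347),(186,327),(210,354),(153,376)]
print(ray("scene0",np.array(im,float),[.05]*4).round(3).tolist())
E
python3 fit.py
```

```text
pad [0.4395 0.0907 0.0008] deg 0.05 rms 0.62
    [-0.7, -0.4, 0.5, -0.8, 0.6, 0.2, -0.4, 0.5, -1.2, -1.1, 0.0, 0.3, 0.6, -0.1]
lifter [0.4565 0.0972 0.0259] deg 1.49 rms 0.65
    [0.2, 0.6, 0.1, 0.6, 1.2, 0.2, 0.2, 0.1, 1.2, -0.1, -0.3, 0.6, -0.9, -0.5, 0.6, 0.5, 1.3, -0.5, 0.8, -0.7, 0.8, 0.2, 0.3, 0.7]
rack [0.6126 0.2289 0.2513] deg 14.4 rms 1.49
    [-0.2, 0.3, 0.2, -0.1, -0.6, -0.4, 0.2, -0.5, 0.0, 0.7, 0.1, 1.6, -0.6, -0.4, -0.6, 0.8, -0.0, 1.7, 0.8, 0.5, 1.5, -6.1]
stand [0.6132 0.2274 0.2434] deg 13.94 rms 1.05
    [0.2, -1.6, 0.9, -0.7, 0.2, 0.5, -0.7, 1.1, 2.8, -0.6, 0.4, -0.3, 0.1, -1.5, -0.3, 1.6, 0.2, 0.6]
dish57 [ 0.4934 -0.2908 -0.2857] deg -16.37 rms 0.88
    [-0.7, 0.1, -0.2, 0.3, -0.2, 0.2, 2.2, -0.8]
dish61 [ 0.4934 -0.2904 -0.2957] deg -16.94 rms 1.69
    [1.1, -1.1, -1.3, -1.2, -2.4, 1.5, 3.0, 0.8]
[[0.435, -0.337, 0.05], [0.471, -0.228, 0.05], [0.564, -0.248, 0.05], [0.529, -0.353, 0.05]]
```

```bash
cat > go.py <<'E'
import sys,numpy as np
from bench import ctrl
# usage: go.py X Y Z yaw -> shift in tool units (shares of 10 cm) and turn share
s=ctrl.read_state();p=s["tool_pos"];w=s["ee_rot"][2]
if len(sys.argv)>1:
    X,Y,Z,W=map(float,sys.argv[1:5]);d=np.array([X,Y,Z])-p;c,n=np.cos(w),np.sin(w)
    print("units",(np.array([d[0]*c+d[1]*n,d[0]*n-d[1]*c,-d[2]])*10).round(3),"turn",round(-(W-w)/(np.pi/2),3))
print("t",round(s["time_s"],2),"p",p.round(4),"rpy",s["ee_rot"].round(4),"F",s["wrist_force"].round(2),"M",s["torque"].round(3),"w",round(s["width"],4),"ff",round(s["finger_force"],1))
E
python3 go.py 0.4565 0.0972 0.2 0.026
python3 - <<'E'
import numpy as np,cv2
from geo import *
from scipy.optimize import minimize
obs={}
for n in("scene0","top0"):
    im=cv2.imread(f"pics/{n}.png").astype(int);b,g,r=im[...,0],im[...,1],im[...,2]
    m=((b>1.7*g-5)&(b>2.2*r)&(b>50)).astype(np.uint8)
    k,l,st,_=cv2.connectedComponentsWithStats(m);i=1+st[1:,4].argmax();print(n,st[i])
    cs,_=cv2.findContours((l==i).astype(np.uint8),0,1);h=cv2.convexHull(max(cs,key=len))
    mm=np.zeros((480*4,640*4),np.uint8);cv2.fillConvexPoly(mm,((h[:,0]+.5)*4).astype(int),1);obs[n]=mm
def cost(p,ns=("scene0","top0")):
    c,s=np.cos(p[2]),np.sin(p[2]);J=0
    for n in ns:
        P=[[p[0]+c*x-s*y,p[1]+s*x+c*y,z] for x in(-.057,.057) for y in(-.061,.061) for z in(0,.05)]
        h=cv2.convexHull((proj(n,P)+.5).astype(np.float32)*4)
        m=np.zeros_like(obs[n]);cv2.fillConvexPoly(m,(h[:,0]*16).round().astype(int),1,shift=4);J+=(m^obs[n]).sum()/obs[n].sum()
    return J
for ns in(("scene0","top0"),("top0",),("scene0",)):
    q=minimize(cost,[.494,-.291,-.26],args=(ns,),method="Nelder-Mead",options=dict(initial_simplex=[[.494,-.291,-.26],[.504,-.291,-.26],[.494,-.281,-.26],[.494,-.291,-.2]]));print(ns,q.x.round(4),np.degrees(q.x[2]).round(2),round(q.fun,4))
E
```

```text
units [ 4.653 -5.386  0.047] turn 0.166
t 0.1 p [ 0.1626 -0.551   0.2047] rpy [-3.140e+00 -2.000e-04  2.868e-01] F [ 0.11 -0.68  0.2 ] M [ 0.013 -0.037 -0.006] w 0.0942 ff 0.0
scene0 [ 129  325   81   74 3736]
top0 [ 437  229   56   53 2118]
('scene0', 'top0') [ 0.4948 -0.2929 -0.2869] -16.44 0.1595
('top0',) [ 0.4974 -0.2937 -0.2725] -15.62 0.0487
('scene0',) [ 0.4944 -0.2936 -0.3609] -20.68 0.0934
```

```bash
r='python3 -m crank'
$r '[[1,0.4,-0.45,0,0],[1,0.77,-0.9,0,0]]'
$r '[[1,0.4,-0.45,0,0],[1,0.77,-0.9,0,0]]'
$r '[[1,0.4,-0.45,0,0],[1,0.77,-0.9,0,0]]'
$r '[[1,0.4,-0.45,0,0],[1,0.77,-0.9,0,0]]'
$r '[[1,0.4,-0.45,0,0],[1,0.77,-0.9,0,0]]'
$r '[[1,0.4,-0.45,0,0.08],[1,0.78,-0.88,0,0.166],[1,0.78,-0.88,0,0.166],[1,0.78,-0.88,0,0.166]]'
python3 go.py 0.4565 0.0972 0.103 0.026
python3 - <<'E'
from bench import ctrl
import cv2,numpy as np
for n in("scene","top"):
    c=ctrl.capture(n);cv2.imwrite(f"pics/{n}1.png",c["frame"][:,:,::-1])
a=cv2.resize(cv2.imread("pics/scene1.png")[170:300,230:330],None,fx=4,fy=4,interpolation=2)
b=cv2.resize(cv2.imread("pics/scene0.png")[315:405,120:220],None,fx=4,fy=4,interpolation=2)
im=np.zeros((520,800,3),np.uint8);im[:,:400]=a;im[:360,400:]=b;cv2.imwrite("pics/c3.png",im)
E
```

```text
time_s: 0.35
tool_pos: [0.2114, -0.4421, 0.2046]
ee_rot: [-3.14, -0.0, 0.285]
wrist_force: [1.7, 0.1, -0.4]
width: 0.094
finger_force: 0.0
time_s: 0.6
tool_pos: [0.2599, -0.3333, 0.2051]
ee_rot: [-3.141, -0.0, 0.286]
wrist_force: [0.8, 0.3, 0.7]
width: 0.0938
finger_force: 0.0
time_s: 0.85
tool_pos: [0.3082, -0.2253, 0.2053]
ee_rot: [3.142, -0.0, 0.286]
wrist_force: [1.5, -0.8, -0.4]
width: 0.0939
finger_force: 0.0
time_s: 1.1
tool_pos: [0.3566, -0.1173, 0.2054]
ee_rot: [3.141, -0.0, 0.286]
wrist_force: [0.7, -1.5, 0.4]
width: 0.0942
finger_force: 0.0
time_s: 1.35
tool_pos: [0.4051, -0.0091, 0.2054]
ee_rot: [3.141, -0.0, 0.287]
wrist_force: [-0.2, -0.5, -0.4]
width: 0.094
finger_force: 0.0
time_s: 1.85
tool_pos: [0.4537, 0.095, 0.2049]
ee_rot: [3.141, 0.002, 0.028]
wrist_force: [-0.1, -0.2, 0.4]
width: 0.0938
finger_force: 0.0
units [ 0.028 -0.021  1.019] turn 0.001
t 1.85 p [0.4537 0.095  0.2049] rpy [3.1406e+00 1.8000e-03 2.7800e-02] F [-0.12 -0.18  0.4 ] M [-0.008 -0.046 -0.01 ] w 0.0938 ff 0.0
```

View pics/c3.png

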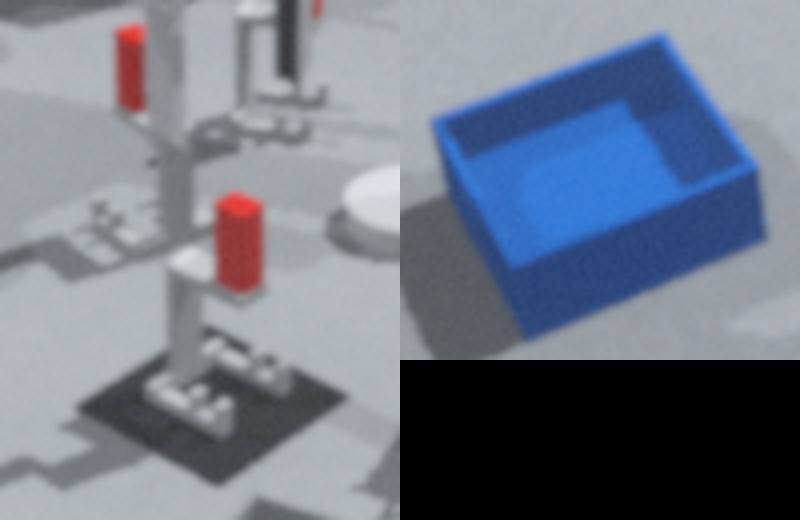

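The crop shows the handle midway between the open fingers. The dish rim corners in the crop are at (435,120), (663,35), (758,165) and (515,268), with base corners at (530,340) and (765,238). I'll refine the dish fit and descend to grasp.

```bash
cat > fit2.py <<'E'
from fit import *
C=lambda x,y:("scene0",120+(x-400)/4-.4,315+y/4-.4)
t=[(B(600,38),(57,61,50)),(B(773,84),(57,-61,50)),(B(737,250),(-57,-61,50)),(B(556,203),(-57,61,50))]
s=[(C(435,120),(-57,-61,50)),(C(663,35),(-57,61,50)),(C(758,165),(57,61,50)),(C(515,268),(57,-61,50)),(C(530,340),(57,-61,0)),(C(765,238),(57,61,0))]
print("----")
fit("top",t,[.49,-.29,-.26]);fit("sc",s,[.49,-.29,-.26]);fit("both",t+s,[.49,-.29,-.26])
E
python3 fit2.py | sed -n '/----/,$p'
r='python3 -m crank'
$r '[[1,0.03,-0.02,0.3,0],[1,0.03,-0.02,0.6,0],[1,0.03,-0.02,0.9,0],[1,0.03,-0.02,1.0,0],[1,0.03,-0.02,1.0,0]]' 40
$r '[[0,0,0,0.02,0],[-0.5,0,0,0.02,0],[-0.8,0,0,0.02,0],[-1,0,0,0.02,0],[-1,0,0,0.02,0],[-1,0,0,0.02,0],[-1,0,0,0.02,0],[-1,0,0,0.02,0]]' 45
python3 go.py 0.4565 0.0972 0.103 0.026
```

```text
----
top [ 0.494  -0.2912 -0.2909] deg -16.67 rms 0.35
    [-0.5, -0.2, 0.0, 0.3, -0.2, 0.1, 0.7, -0.1]
sc [ 0.4956 -0.2935 -0.2817] deg -16.14 rms 0.87
    [-1.6, -0.4, 0.1, -1.5, 0.7, -0.2, -0.7, 0.0, -0.1, 0.9, 1.4, 0.3]
both [ 0.4948 -0.2926 -0.2864] deg -16.41 rms 0.81
    [-0.1, -0.4, 0.5, -0.2, 0.4, -0.3, 1.3, -0.3, -1.4, -1.0, 0.4, -1.9, 0.7, -0.5, -0.7, -0.5, -0.2, 0.4, 1.4, -0.0]
time_s: 2.58
tool_pos: [0.4573, 0.0966, 0.1055]
ee_rot: [3.141, 0.001, 0.025]
wrist_force: [0.0, 0.1, 0.4]
width: 0.094
finger_force: 0.0
time_s: 3.58
tool_pos: [0.4575, 0.0975, 0.1034]
ee_rot: [3.141, 0.0, 0.026]
wrist_force: [0.5, 0.8, -1.3]
width: 0.0197
finger_force: 45.0
units [-0.01   0.003  0.004] turn 0.0
t 3.58 p [0.4575 0.0975 0.1034] rpy [3.1414e+00 1.0000e-04 2.6100e-02] F [ 0.55  0.83 -1.35] M [ 0.039 -0.036 -0.026] w 0.0197 ff 45.0
```

```bash
r='python3 -m crank'
$r '[[-1,0,0,-0.1,0],[-1,0,0,-0.35,0],[-1,0,0,-0.65,0],[-1,0,0,-0.9,0],[-1,0,0,-1,0],[-1,0,0,-1,0]]' 45
python3 go.py 0.5352 0.2088 0.219 0.248
```

```text
time_s: 4.32
tool_pos: [0.4577, 0.0975, 0.2038]
ee_rot: [3.142, -0.001, 0.026]
wrist_force: [0.5, -0.0, -2.1]
width: 0.0197
finger_force: 45.0
units [ 0.804 -1.092 -0.152] turn -0.141
t 4.33 p [0.4577 0.0975 0.2038] rpy [ 3.1416e+00 -1.1000e-03  2.6000e-02] F [ 0.46 -0.04 -2.14] M [-0.011 -0.031  0.018] w 0.0197 ff 45.0
```

```bash
r='python3 -m crank'
$r '[[-1,0.1,-0.2,-0.15,-0.02],[-1,0.25,-0.5,-0.15,-0.07],[-1,0.5,-0.8,-0.15,-0.12],[-1,0.7,-1,-0.15,-0.141],[-1,0.7,-1,-0.15,-0.141],[-1,0.7,-1,-0.15,-0.141]]'
python3 go.py 0.5352 0.2088 0.219 0.248
python3 - <<'E'
from bench import ctrl
import cv2,numpy as np
for n in("scene","top"):
    c=ctrl.capture(n);cv2.imwrite(f"pics/{n}2.png",c["frame"][:,:,::-1])
a=cv2.resize(cv2.imread("pics/top2.png")[165:265,235:335],None,fx=4,fy=4,interpolation=2)
b=cv2.resize(cv2.imread("pics/scene2.png")[190:290,315:415],None,fx=4,fy=4,interpolation=2)
cv2.imwrite("pics/c4.png",np.hstack([a,b]))
E
```

```text
time_s: 5.08
tool_pos: [0.5235, 0.1986, 0.2172]
ee_rot: [3.141, 0.003, 0.247]
wrist_force: [-0.4, 1.1, -2.6]
width: 0.0199
finger_force: 45.0
units [ 0.138 -0.071 -0.018] turn -0.001
t 5.08 p [0.5235 0.1986 0.2172] rpy [3.141  0.0035 0.2472] F [-0.44  1.06 -2.62] M [ 0.004 -0.033  0.034] w 0.0199 ff 45.0
```

View pics/c4.png

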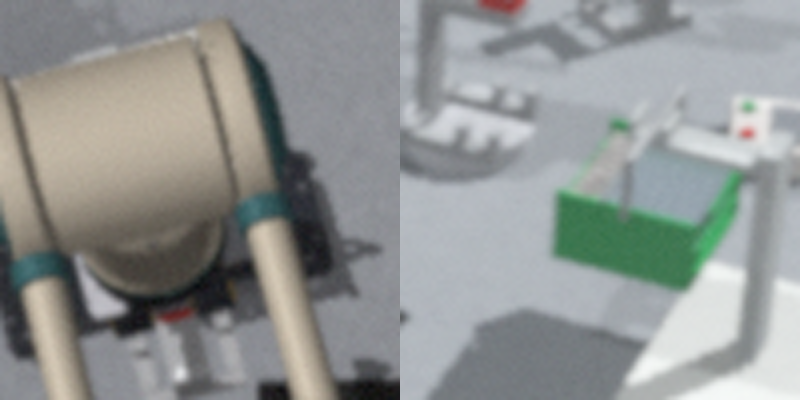

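```bash
cat > fit3.py <<'E'
from fit import *
C=lambda x,y:("scene0",315+(x-400)/4-.4,190+y/4-.4)
s=[(C(558,190),(-42,-46,117)),(C(555,255),(-42,-46,71)),(C(688,290),(42,-46,71)),(C(697,228),(42,-46,117)),(C(740,172),(42,46,117)),(C(628,148),(0,-44.5,150)),(C(684,92),(0,44.5,150))]
t=[(A(93,192),(0,46,148)),(A(235,154),(0,-46,148)),(A(82,142),(42,46,117)),(A(219,104),(42,-46,117)),(A(120,276),(-42,46,71)),(A(257,234),(-42,-46,71))]
print("----")
fit("sc",s,[.61,.23,.25]);fit("top",t,[.61,.23,.25]);fit("both",s+t,[.61,.23,.25])
fit("stand sc",[(C(757,143),(66,-6,155)),(C(782,150),(78,-6,155)),(C(626,383),(15,-80,12)),(C(715,263),(15,80,12))],[.61,.23,.25])
L=[(-48,-32),(13,-32),(13,-22),(13,22),(13,32)]
u=(np.array([.5235,.1986]));c,n=np.cos(.247),np.sin(.247)
for x,y in L:
  for z in (0,21):
    q=proj("scene0",[u[0]+(c*x-n*y)/1e3,u[1]+(n*x+c*y)/1e3,.1168+z/1e3])[0];print(x,y,z,((q+.4-[315,190])*4+[400,0]).round(0))
E
python3 fit3.py | sed -n '/----/,$p'
python3 - <<'E'
import cv2
cv2.imwrite("pics/c5.png",cv2.resize(cv2.imread("pics/scene2.png")[175:265,280:400],None,fx=6,fy=6,interpolation=2))
E
```

```text
----
sc [0.6125 0.2298 0.2453] deg 14.06 rms 1.73
    [-0.4, -0.1, -0.8, 0.3, 0.0, 1.0, -0.4, -0.4, 1.8, -5.4, 0.6, 2.2, -0.0, -1.4]
top [0.6131 0.2289 0.2546] deg 14.59 rms 0.55
    [-0.2, 0.2, 0.2, -0.4, -0.6, -0.5, 0.2, -0.8, 0.1, 0.5, 0.1, 1.4]
both [0.6129 0.229  0.2496] deg 14.3 rms 1.32
    [-0.4, 0.1, -0.8, 0.6, 0.1, 1.2, -0.4, -0.2, 1.7, -5.3, 0.6, 2.4, -0.1, -1.2, -0.2, 0.2, 0.2, -0.2, -0.6, -0.5, 0.2, -0.6, -0.0, 0.5, 0.0, 1.5]
stand sc [0.6095 0.2353 0.1769] deg 10.13 rms 1.94
    [1.4, 0.1, 0.2, -0.2, -4.7, 1.1, -0.1, -2.1]
-48 -32 0 [403. 144.]
-48 -32 21 [403. 113.]
13 -32 0 [498. 169.]
13 -32 21 [499. 138.]
13 -22 0 [505. 161.]
13 -22 21 [506. 130.]
13 22 0 [534. 126.]
13 22 21 [536.  96.]
13 32 0 [540. 119.]
13 32 21 [542.  89.]
```

View pics/c5.png

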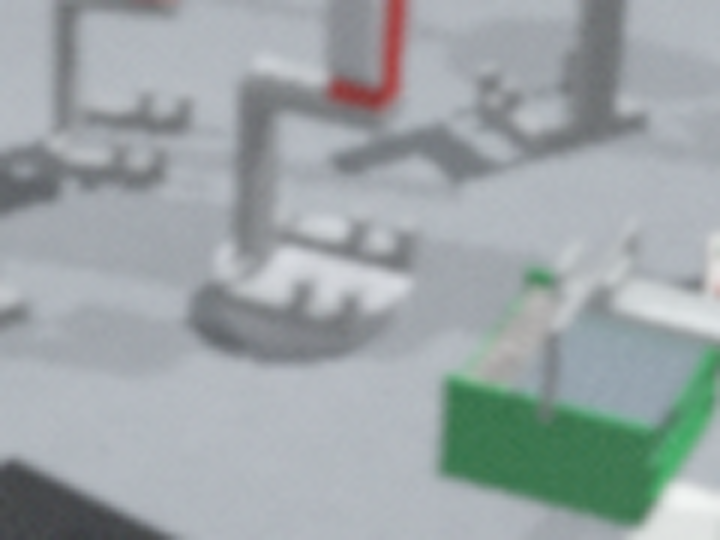

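The crop shows the lifter over the petri dish: far prong tip at about (348.7,216), near front tooth at about (340,225). That is within 1–2 mm of the prediction, so I advance toward the bar.

```bash
python3 go.py 0.6133 0.2291 0.219 0.249; python3 -m crank '[[-1,0,0,-0.018,0],[-1,0.15,-0.02,-0.018,0],[-1,0.25,-0.03,-0.018,0],[-1,0.25,-0.03,-0.018,0]]';python3 go.py 0.6133 0.2291 0.219 0.249
```

```text
units [ 0.943 -0.079 -0.01 ] turn -0.001
t 5.17 p [0.5238 0.1984 0.218 ] rpy [3.1412e+00 1.7000e-03 2.4670e-01] F [ 0.72  0.01 -2.25] M [ 0.047 -0.14  -0.012] w 0.0196 ff 45.0
time_s: 5.68
tool_pos: [0.5495, 0.2086, 0.2199]
ee_rot: [3.141, -0.0, 0.247]
wrist_force: [-0.2, -0.3, -1.2]
width: 0.0197
finger_force: 45.0
units [ 0.669 -0.042  0.009] turn -0.001
t 5.67 p [0.5495 0.2086 0.2199] rpy [ 3.1415 -0.      0.2475] F [-0.23 -0.27 -1.24] M [-0.055 -0.086 -0.046] w 0.0197 ff 45.0
```

```bash
python3 -m crank '[[-1,0,-0.04,0.01,0],[-1,0.12,-0.04,0.01,0],[-1,0.24,-0.04,0.01,0],[-1,0.36,-0.04,0.01,0],[-1,0.48,-0.04,0.01,0],[-1,0.58,-0.04,0.01,0],[-1,0.64,-0.04,0.01,0],[-1,0.67,-0.04,0.01,0]]';python3 -m crank '[[-1,0,0,0,0],[-1,0,0,0,0]]';python3 go.py 0.6133 0.2291 0.219 0.249
python3 - <<'E'
from bench import ctrl
import cv2,numpy as np
for n in("scene","top"):
    c=ctrl.capture(n);cv2.imwrite(f"pics/{n}3.png",c["frame"][:,:,::-1])
b=cv2.resize(cv2.imread("pics/scene3.png")[180:270,330:430],None,fx=6,fy=6,interpolation=2)
cv2.imwrite("pics/c6.png",b)
E
```

```text
time_s: 6.68
tool_pos: [0.6126, 0.2287, 0.2191]
ee_rot: [3.141, 0.0, 0.247]
wrist_force: [-0.5, 0.2, -2.2]
width: 0.0201
finger_force: 45.0
time_s: 6.92
tool_pos: [0.612, 0.2286, 0.2193]
ee_rot: [3.142, 0.0, 0.248]
wrist_force: [0.7, -0.4, -1.6]
width: 0.0193
finger_force: 45.0
units [ 0.014 -0.002  0.003] turn -0.001
t 6.92 p [0.612  0.2286 0.2193] rpy [3.1415e+00 2.0000e-04 2.4760e-01] F [ 0.65 -0.4  -1.59] M [-0.044 -0.06  -0.023] w 0.0193 ff 45.0
```

View pics/c6.png

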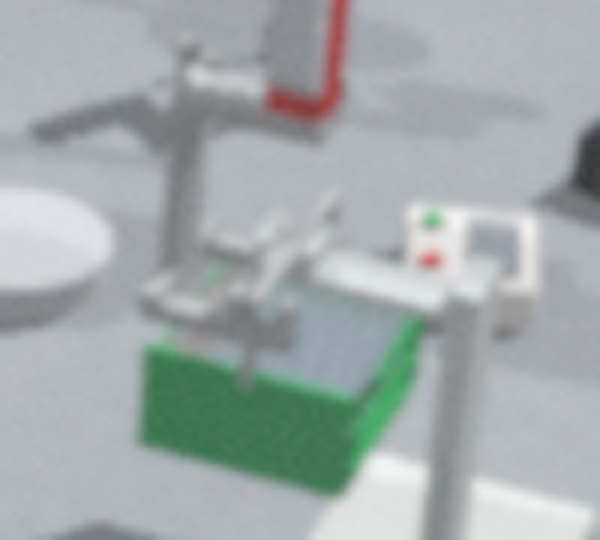

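Run:
```python
from geo import *
def P(px,py,w,x,y,z):
    c,n=np.cos(w),np.sin(w);q=proj("scene0",[px+(c*x-n*y)/1e3,py+(n*x+c*y)/1e3,z/1e3])[0];return ((q+.4-[330,180])*6).round(0)
for x,y,z in[(13,-32,0),(13,-32,21),(13,-22,21),(-48,-32,0),(-48,-32,8),(12,-10,88),(12,-10,80),(-48,-4,88),(12,10,88),(-48,-32,0),(7,-32,21),(-7,-32,21),(13,32,21)]: print("L",x,y,z,P(.612,.2286,.2476,x,y,118.9+z))
for x,y,z in[(-42,-46,117),(-42,-46,71),(42,-46,71),(42,-46,117),(0,-46,117),(0,-46,148),(0,46,148),(42,46,117)]: print("R",x,y,z,P(.6129,.229,.2496,x,y,z))
for x,y,z in[(-12,-12,155),(-12,12,155),(66,-12,145),(78,-10,155)]: print("H",x,y,z,P(.6129,.229,.2496,x,y,z))
```

```text
L 13 -32 0 [291. 359.]
L 13 -32 21 [295. 312.]
L 13 -22 21 [304. 299.]
L -48 -32 0 [141. 320.]
L -48 -32 8 [142. 302.]
L 12 -10 88 [327. 129.]
L 12 -10 80 [325. 148.]
L -48 -4 88 [182.  86.]
L 12 10 88 [345. 106.]
L -48 -32 0 [141. 320.]
L 7 -32 21 [280. 308.]
L -7 -32 21 [245. 299.]
L 13 32 21 [351. 235.]
R -42 -46 117 [144. 346.]
R -42 -46 71 [138. 446.]
R 42 -46 71 [343. 502.]
R 42 -46 117 [353. 401.]
R 0 -46 117 [248. 373.]
R 0 -46 148 [254. 303.]
R 0 46 148 [336. 193.]
R 42 46 117 [430. 286.]
H -12 -12 155 [257. 238.]
H -12 12 155 [279. 209.]
H 66 -12 145 [451. 310.]
H 78 -10 155 [486. 292.]
```

```bash
python3 -m crank '[[-1,0.01,0,-0.03,0],[-1,0.01,0,-0.07,0],[-1,0.01,0,-0.11,0],[-1,0.01,0,-0.14,0],[-1,0.01,0,-0.15,0],[-1,0.01,0,-0.15,0]]'
for i in 1 2 ; do python3 go.py 0.6133 0.2291 0.219 0.249; python3 -m crank '[[-1,0,0,0,0]]' >/dev/null; done
python3 -m crank '[[-1,0,0,-0.01,0],[-1,0,0,-0.02,0],[-1,0,0,-0.03,0],[-1,0,0,-0.04,0],[-1,0,0,-0.05,0],[-1,0,0,-0.06,0],[-1,0,0,-0.06,0],[-1,0,0,-0.06,0]]'
for i in 1 2 ; do python3 go.py 0.6133 0.2291 0.219 0.249; python3 -m crank '[[-1,0,0,0,0]]' >/dev/null; done
```

```text
time_s: 7.78
tool_pos: [0.6133, 0.2289, 0.2343]
ee_rot: [3.141, -0.0, 0.248]
wrist_force: [-0.0, 0.2, -1.8]
width: 0.0197
finger_force: 45.0
units [ 0.    -0.002  0.153] turn -0.001
t 7.78 p [0.6133 0.2289 0.2343] rpy [ 3.1415e+00 -1.0000e-04  2.4750e-01] F [-0.04  0.19 -1.78] M [-0.043 -0.022 -0.039] w 0.0197 ff 45.0
units [ 0.001 -0.002  0.15 ] turn -0.001
t 7.9 p [0.6132 0.2289 0.234 ] rpy [3.1415e+00 4.0000e-04 2.4750e-01] F [ 0.26 -0.41 -1.66] M [-0.015 -0.012  0.029] w 0.0201 ff 45.0
time_s: 9.02
tool_pos: [0.6133, 0.2289, 0.2401]
ee_rot: [3.141, 0.0, 0.248]
wrist_force: [-0.9, -0.1, -5.4]
width: 0.0199
finger_force: 45.0
units [ 0.001 -0.002  0.211] turn -0.001
t 9.03 p [0.6133 0.2289 0.2401] rpy [3.1415e+00 2.0000e-04 2.4760e-01] F [-0.86 -0.11 -5.41] M [ 0.041 -0.041 -0.02 ] w 0.0199 ff 45.0
units [ 0.    -0.002  0.212] turn -0.001
t 9.15 p [0.6133 0.2289 0.2402] rpy [3.1415e+00 1.0000e-04 2.4750e-01] F [ 0.19 -0.37 -5.29] M [-0.017 -0.067  0.019] w 0.0196 ff 45.0
```

```bash
python3 -m crank '[[-1,0,0,-0.02,0],[-1,0,0,-0.045,0],[-1,0,0,-0.07,0],[-1,0,0,-0.095,0],[-1,0,0,-0.12,0],[-1,0,0,-0.14,0],[-1,0,0,-0.147,0],[-1,0,0,-0.147,0]]'
python3 go.py 0.6133 0.2291 0.219 0.249
python3 -m crank '[[-1,-0.01,0,0,0],[-1,-0.03,0,0,0],[-1,-0.06,0,0,0],[-1,-0.1,0,0,0],[-1,-0.15,0,0,0],[-1,-0.2,0,0,0],[-1,-0.25,0,0,0],[-1,-0.3,0,0,0]]'
python3 go.py 0.6133 0.2291 0.219 0.249
```

```text
time_s: 10.28
tool_pos: [0.6133, 0.2289, 0.2549]
ee_rot: [3.142, 0.0, 0.247]
wrist_force: [1.2, -0.2, -4.5]
width: 0.0192
finger_force: 45.0
units [ 0.    -0.002  0.359] turn -0.001
t 10.28 p [0.6133 0.2289 0.2549] rpy [3.1415 0.     0.2475] F [ 1.19 -0.21 -4.5 ] M [ 0.072 -0.017 -0.027] w 0.0192 ff 45.0
time_s: 11.28
tool_pos: [0.5839, 0.2214, 0.255]
ee_rot: [3.142, -0.0, 0.248]
wrist_force: [-0.5, 0.0, -5.3]
width: 0.0197
finger_force: 45.0
units [ 0.304 -0.002  0.36 ] turn -0.001
t 11.28 p [0.5839 0.2214 0.255 ] rpy [ 3.1415e+00 -1.0000e-04  2.4750e-01] F [-0.5   0.04 -5.26] M [-0.012  0.017 -0.004] w 0.0197 ff 45.0
```

```bash
python3 -m crank '[[-1,-0.05,0,0,0],[-1,-0.1,0,0,0],[-1,-0.15,0,0,0],[-1,-0.2,0,0,0],[-1,-0.25,0.01,0,0],[-1,-0.3,0.03,0,0],[-1,-0.35,0.06,0,0],[-1,-0.4,0.1,0,0]]'
python3 go.py 0.4947 -0.2922 0.255 -0.286
```

```text
time_s: 12.28
tool_pos: [0.5477, 0.2017, 0.255]
ee_rot: [3.141, -0.0, 0.248]
wrist_force: [0.1, -0.3, -5.6]
width: 0.0199
finger_force: 45.0
units [-1.724  4.659 -0.   ] turn 0.34
t 12.28 p [0.5477 0.2017 0.255 ] rpy [ 3.1414e+00 -1.0000e-04  2.4760e-01] F [ 0.05 -0.33 -5.58] M [-0.028 -0.064  0.002] w 0.0199 ff 45.0
```

```bash
python3 -m crank '[[-1,-0.05,0.05,0,0.005],[-1,-0.1,0.11,0,0.015],[-1,-0.14,0.18,0,0.03],[-1,-0.18,0.26,0,0.05],[-1,-0.22,0.35,0,0.07],[-1,-0.26,0.45,0,0.09],[-1,-0.30,0.56,0,0.11],[-1,-0.34,0.68,0,0.13]]'
python3 go.py 0.4947 -0.2922 0.255 -0.286
```

```text
time_s: 13.28
tool_pos: [0.5315, 0.1269, 0.2549]
ee_rot: [3.141, -0.0, 0.041]
wrist_force: [0.2, 1.0, -4.3]
width: 0.0198
finger_force: 45.0
units [-5.410e-01  4.172e+00 -1.000e-03] turn 0.208
t 13.28 p [0.5315 0.1269 0.2549] rpy [ 3.1414 -0.      0.0412] F [ 0.24  1.04 -4.33] M [ 0.027 -0.06   0.001] w 0.0198 ff 45.0
```

```bash
python3 -m crank '[[-1,-0.03,0.12,0,0.02],[-1,-0.05,0.24,0,0.04],[-1,-0.07,0.36,0,0.06],[-1,-0.09,0.48,0,0.08],[-1,-0.11,0.6,0,0.1],[-1,-0.12,0.72,0,0.12],[-1,-0.13,0.84,0,0.14],[-1,-0.14,0.96,0,0.155]]'
python3 go.py 0.4947 -0.2922 0.255 -0.286
```

```text
time_s: 14.28
tool_pos: [0.5218, 0.0305, 0.255]
ee_rot: [3.142, -0.0, -0.202]
wrist_force: [0.1, -0.6, -4.5]
width: 0.0197
finger_force: 45.0
units [ 0.381  3.216 -0.   ] turn 0.054
t 14.28 p [0.5218 0.0305 0.255 ] rpy [ 3.1416e+00 -2.0000e-04 -2.0180e-01] F [ 0.07 -0.6  -4.47] M [ 0.034 -0.027  0.007] w 0.0197 ff 45.0
```

```bash
for i in 1 2; do python3 -m crank '[[-1,0.014,0.12,0,0],[-1,0.028,0.24,0,0],[-1,0.042,0.36,0,0],[-1,0.056,0.48,0,0],[-1,0.07,0.6,0,0],[-1,0.084,0.72,0,0],[-1,0.098,0.84,0,0],[-1,0.112,0.96,0,0]]'; done
python3 go.py 0.4947 -0.2922 0.255 -0.286
```

```text
time_s: 15.28
tool_pos: [0.5136, -0.0658, 0.2549]
ee_rot: [3.142, -0.0, -0.2]
wrist_force: [-1.4, -0.2, -4.4]
width: 0.02
finger_force: 45.0
time_s: 16.27
tool_pos: [0.5055, -0.1621, 0.255]
ee_rot: [3.142, -0.0, -0.2]
wrist_force: [0.1, -0.5, -4.9]
width: 0.0199
finger_force: 45.0
units [ 0.153  1.296 -0.   ] turn 0.055
t 16.27 p [ 0.5055 -0.1621  0.255 ] rpy [ 3.1415e+00 -1.0000e-04 -2.0010e-01] F [ 0.06 -0.47 -4.92] M [ 0.034 -0.053  0.043] w 0.0199 ff 45.0
```

```bash
python3 -m crank '[[-1,0.014,0.12,0,0],[-1,0.028,0.24,0,0],[-1,0.042,0.36,0,0],[-1,0.056,0.48,0,0],[-1,0.07,0.59,0,0],[-1,0.08,0.7,0,0],[-1,0.09,0.8,0,0],[-1,0.1,0.88,0,0]]'
python3 -m crank '[[-1,0.01,0.07,0,0.01],[-1,0.02,0.14,0,0.02],[-1,0.03,0.2,0,0.03],[-1,0.04,0.26,0,0.04],[-1,0.045,0.31,0,0.05],[-1,0.05,0.35,0,0.055],[-1,0.05,0.39,0,0.055],[-1,0.052,0.415,0,0.055]]'
python3 -m crank '[[-1,0,0,0,0],[-1,0,0,0,0],[-1,0,0,0,0],[-1,0,0,0,0]]'
python3 go.py 0.4947 -0.2922 0.255 -0.286
python3 - <<'E'
from bench import ctrl
import cv2,numpy as np
for n in("scene","top"):
    c=ctrl.capture(n);cv2.imwrite(f"pics/{n}4.png",c["frame"][:,:,::-1])
a=cv2.resize(cv2.imread("pics/top4.png")[210:300,420:510],None,fx=4,fy=4,interpolation=2)
b=cv2.resize(cv2.imread("pics/scene4.png")[270:400,115:225],None,fx=4,fy=4,interpolation=2)
im=np.zeros((520,800,3),np.uint8);im[:360,:360]=a;im[:,360:]=b
cv2.imwrite("pics/c7.png",im)
E
```

```text
time_s: 17.27
tool_pos: [0.4978, -0.2502, 0.2549]
ee_rot: [3.142, 0.0, -0.2]
wrist_force: [-0.4, 0.1, -4.9]
width: 0.0195
finger_force: 45.0
time_s: 18.27
tool_pos: [0.4946, -0.2915, 0.255]
ee_rot: [3.142, -0.0, -0.287]
wrist_force: [-0.0, -0.1, -6.2]
width: 0.0197
finger_force: 45.0
time_s: 18.77
tool_pos: [0.4947, -0.2912, 0.255]
ee_rot: [3.142, -0.0, -0.286]
wrist_force: [-0.7, 0.0, -6.2]
width: 0.0199
finger_force: 45.0
units [ 0.003  0.01  -0.   ] turn -0.0
t 18.77 p [ 0.4947 -0.2912  0.255 ] rpy [ 3.1415 -0.     -0.2863] F [-0.7   0.02 -6.22] M [ 0.037 -0.023 -0.015] w 0.0199 ff 45.0
```

View pics/c7.png

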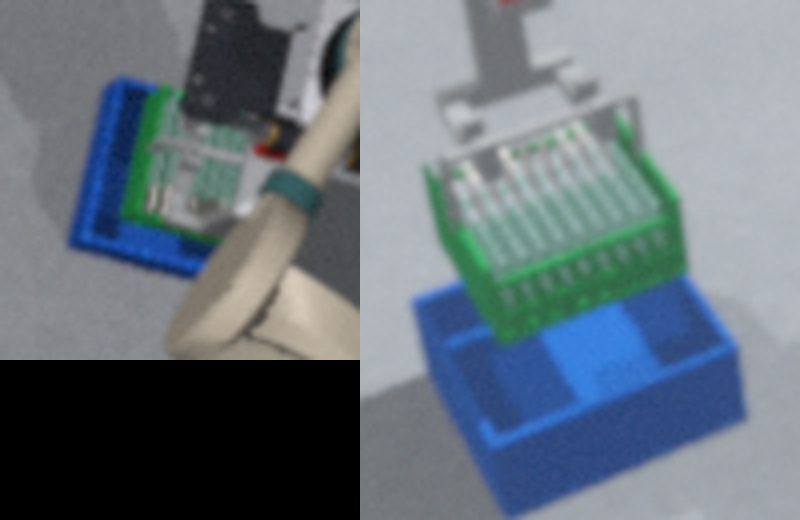

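The crop shows the rack hanging level over the dish. Rack bottom corners are at crop (500,340) and (688,275), and dish corners at (415,298), (740,348), (487,445), (510,515) and (745,418). I'll fit both from this same picture.

```bash
cat > fit4.py <<'E'
from fit import *
C=lambda x,y:("scene0",115+(x-360)/4-.4,270+y/4-.4)
T=lambda x,y:("top0",420+x/4-.4,210+y/4-.4)
print("----")
g=[.495,-.292,-.286];z=88.6
rs=[(C(500,342),(42,-46,z)),(C(688,276),(42,46,z)),(C(425,165),(-42,-46,z+46)),(C(495,276),(42,-46,z+46)),(C(680,205),(42,46,z+46))]
ds=[(C(415,298),(-57,-61,50)),(C(742,348),(57,61,50)),(C(487,447),(57,-61,50)),(C(508,518),(57,-61,0)),(C(747,418),(57,61,0))]
rt=[(T(157,88),(42,46,z+46)),(T(124,216),(-42,46,z+46))]
dt=[(T(118,77),(57,61,50)),(T(70,243),(-57,61,50))]
fit("rack sc",rs,g);fit("rack both",rs+rt,g);fit("dish sc",ds,g);fit("dish both",ds+dt,g)
E
python3 fit4.py | sed -n '/----/,$p'
```

```text
----
rack sc [ 0.4958 -0.2915 -0.307 ] deg -17.59 rms 1.22
    [-0.0, 2.0, 1.1, 0.2, -0.1, 0.1, -2.8, -0.8, 0.5, -1.0]
rack both [ 0.4931 -0.2897 -0.2869] deg -16.44 rms 1.56
    [0.5, 0.9, 1.1, -1.4, -0.5, -0.6, -2.3, -1.9, 0.5, -2.6, 1.9, -1.0, 2.8, -0.9]
dish sc [ 0.4955 -0.2925 -0.3087] deg -17.69 rms 0.66
    [-0.7, -1.0, -0.3, -0.4, 0.6, -0.3, -0.3, 0.8, 0.8, 0.8]
dish both [ 0.4944 -0.2917 -0.306 ] deg -17.53 rms 0.91
    [-0.7, -1.4, -0.3, -1.0, 0.7, -0.8, -0.2, 0.3, 0.8, 0.2, 0.6, -0.4, 2.2, -0.7]
```

```bash
python3 -m crank '[[-1,0,0.005,0.02,0],[-1,0,0.01,0.07,0],[-1,0,0.01,0.14,0.005],[-1,0,0.01,0.21,0.005],[-1,0,0.01,0.28,0.005],[-1,0,0.01,0.34,0.005],[-1,0,0.01,0.38,0.005],[-1,0,0.01,0.40,0.005]]'
python3 -m crank '[[-1,0,0,0.01,0],[-1,0,0,0.01,0],[-1,0,0,0.01,0]]'
python3 go.py 0.4947 -0.2922 0.255 -0.286
python3 -m crank '[[-1,0,0,0.01,0],[-1,0,0,0.02,0],[-1,0,0,0.03,0],[-1,0,0,0.04,0],[-1,0,0,0.05,0],[-1,0,0,0.06,0]]'
python3 go.py 0.4947 -0.2922 0.255 -0.286
```

```text
time_s: 19.88
tool_pos: [0.4944, -0.2922, 0.2147]
ee_rot: [3.142, 0.0, -0.294]
wrist_force: [-0.9, -0.2, -4.8]
width: 0.0197
finger_force: 45.0
time_s: 20.25
tool_pos: [0.4945, -0.2923, 0.2142]
ee_rot: [3.141, -0.0, -0.294]
wrist_force: [0.4, 0.5, -5.3]
width: 0.0197
finger_force: 45.0
units [ 0.001 -0.002 -0.408] turn -0.005
t 20.25 p [ 0.4945 -0.2923  0.2142] rpy [ 3.1413e+00 -5.0000e-04 -2.9440e-01] F [ 0.43  0.46 -5.35] M [ 0.049 -0.062 -0.037] w 0.0197 ff 45.0
time_s: 21.0
tool_pos: [0.4944, -0.2923, 0.2079]
ee_rot: [3.142, -0.0, -0.294]
wrist_force: [-0.1, -0.4, -5.5]
width: 0.0199
finger_force: 45.0
units [ 0.002 -0.001 -0.471] turn -0.005
t 21.0 p [ 0.4944 -0.2923  0.2079] rpy [ 3.1415 -0.     -0.2945] F [-0.15 -0.36 -5.47] M [ 0.034 -0.071 -0.008] w 0.0199 ff 45.0
```

```bash
cat > held.py <<'E'
import re,sys
t=sys.stdin.read();f=float(re.search(r"wrist_force: \[.*?,.*?, (.*?)\]",t)[1]);z=re.search(r"tool_pos: \[(.*?)\]",t)[1];print(z,f);sys.exit(f>-3.6)
E
python3 -m crank '[[-1,0,0,0.01,0],[-1,0,0,0.02,0],[-1,0,0,0.03,0],[-1,0,0,0.04,0]]' | python3 held.py &&
python3 -m crank '[[-1,0,0,0.01,0],[-1,0,0,0.02,0],[-1,0,0,0.03,0],[-1,0,0,0.04,0]]' | python3 held.py &&
python3 -m crank '[[-1,0,0,0.01,0],[-1,0,0,0.02,0],[-1,0,0,0.03,0],[-1,0,0,0.04,0]]' | python3 held.py &&
python3 -m crank '[[-1,0,0,0.01,0],[-1,0,0,0.02,0],[-1,0,0,0.03,0],[-1,0,0,0.04,0]]' | python3 held.py &&
python3 -m crank '[[-1,0,0,0.01,0],[-1,0,0,0.02,0],[-1,0,0,0.03,0],[-1,0,0,0.04,0]]' | python3 held.py
python3 go.py 0.4947 -0.2922 0.255 -0.286
```

```text
0.4944, -0.2922, 0.2039 -4.0
0.4944, -0.2922, 0.1999 -5.2
0.4944, -0.2923, 0.1959 -4.8
0.4944, -0.2922, 0.1919 -5.7
0.4944, -0.2923, 0.1879 -5.1
units [ 0.002 -0.001 -0.671] turn -0.005
t 23.5 p [ 0.4944 -0.2923  0.1879] rpy [ 3.1415 -0.     -0.2944] F [ 0.06  0.04 -5.11] M [ 0.013 -0.073  0.027] w 0.0198 ff 45.0
```

```bash
python3 -m crank '[[-1,0,0,0.01,0],[-1,0,0,0.02,0],[-1,0,0,0.03,0],[-1,0,0,0.04,0]]' | python3 held.py &&
python3 -m crank '[[-1,0,0,0.01,0],[-1,0,0,0.02,0],[-1,0,0,0.03,0],[-1,0,0,0.04,0]]' | python3 held.py &&
python3 -m crank '[[-1,0,0,0.01,0],[-1,0,0,0.02,0],[-1,0,0,0.03,0],[-1,0,0,0.04,0]]' | python3 held.py &&
python3 -m crank '[[-1,0,0,0.01,0],[-1,0,0,0.02,0],[-1,0,0,0.03,0],[-1,0,0,0.04,0]]' | python3 held.py
python3 go.py 0.4947 -0.2922 0.255 -0.286
```

```text
0.4946, -0.2924, 0.1843 -2.0
units [ 0.    -0.002 -0.707] turn -0.005
t 24.0 p [ 0.4946 -0.2924  0.1843] rpy [ 3.1412e+00 -8.0000e-04 -2.9440e-01] F [-0.55  0.21 -1.99] M [ 0.057 -0.044 -0.015] w 0.0201 ff 45.0
```

```bash
python3 -m crank '[[-1,0,0,0.02,0],[-1,0,0,0.04,0],[-1,0,0,0.06,0],[-1,0,0,0.08,0],[-1,0,0,0.1,0],[-1,0,0,0.12,0],[-1,0,0,0.14,0],[-1,0,0,0.15,0]]'
python3 -m crank '[[-1,0,0,0.003,0],[-1,0,0,0.003,0]]'
python3 go.py 0.4947 -0.2922 0.255 -0.286
python3 - <<'E'
from bench import ctrl
import cv2,numpy as np
c=ctrl.capture("scene");cv2.imwrite(f"pics/scene5.png",c["frame"][:,:,::-1])
E
```

```text
time_s: 25.0
tool_pos: [0.4944, -0.2922, 0.1688]
ee_rot: [3.142, 0.0, -0.294]
wrist_force: [0.2, -0.1, -1.5]
width: 0.0193
finger_force: 45.0
time_s: 25.25
tool_pos: [0.4944, -0.2923, 0.1687]
ee_rot: [3.141, -0.0, -0.294]
wrist_force: [-0.2, -0.7, -1.6]
width: 0.0195
finger_force: 45.0
units [ 0.002 -0.002 -0.863] turn -0.005
t 25.25 p [ 0.4944 -0.2923  0.1687] rpy [ 3.1414e+00 -1.0000e-04 -2.9440e-01] F [-0.17 -0.7  -1.6 ] M [ 0.053 -0.044 -0.023] w 0.0195 ff 45.0
```

```bash
python3 -m crank '[[-1,-0.02,0,0,0],[-1,-0.04,0,0,0],[-1,-0.06,0,0,0],[-1,-0.08,0,0,0]]'
python3 go.py
python3 -m crank '[[-1,-0.03,0,0,0],[-1,-0.06,0,0,0],[-1,-0.09,0,0,0],[-1,-0.12,0,0,0],[-1,-0.15,0,0,0]]'
python3 go.py
```

```text
time_s: 25.8
tool_pos: [0.4866, -0.2899, 0.1687]
ee_rot: [3.141, -0.0, -0.294]
wrist_force: [0.5, 0.0, -1.1]
width: 0.0198
finger_force: 45.0
t 25.8 p [ 0.4866 -0.2899  0.1687] rpy [ 3.1414 -0.     -0.2943] F [ 0.54  0.04 -1.14] M [ 0.069 -0.059 -0.001] w 0.0198 ff 45.0
time_s: 26.42
tool_pos: [0.4722, -0.2855, 0.1687]
ee_rot: [3.142, 0.0, -0.294]
wrist_force: [0.0, -0.7, -0.8]
width: 0.0197
finger_force: 45.0
t 26.43 p [ 0.4722 -0.2855  0.1687] rpy [ 3.1415  0.     -0.2944] F [ 0.   -0.74 -0.81] M [0.072 0.011 0.023] w 0.0197 ff 45.0
```

```bash
python3 -m crank '[[-1,-0.06,0,0,0],[-1,-0.15,0,0,0],[-1,-0.25,0,0,0],[-1,-0.35,0,0,0],[-1,-0.45,0,0,0],[-1,-0.55,0,0,0],[-1,-0.65,0,-0.05,0],[-1,-0.7,0,-0.15,0]]'
python3 -m crank '[[-1,-0.02,-0.05,-0.2,0],[-1,-0.02,-0.1,-0.4,0],[-1,-0.02,-0.2,-0.5,0],[-1,-0.02,-0.3,-0.5,0]]'
python3 go.py 0.4573 0.0975 0.22 0.026
python3 - <<'E'
from bench import ctrl
import cv2,numpy as np
I=[]
for n in("scene","top"):
    c=ctrl.capture(n);cv2.imwrite(f"pics/{n}6.png",c["frame"][:,:,::-1])
a=cv2.resize(cv2.imread("pics/top6.png")[210:300,420:510],None,fx=4,fy=4,interpolation=2)
b=cv2.resize(cv2.imread("pics/scene6.png")[270:400,115:225],None,fx=4,fy=4,interpolation=2)
im=np.zeros((520,800,3),np.uint8);im[:360,:360]=a;im[:,360:]=b
cv2.imwrite("pics/c8.png",im)
E
```

```text
time_s: 27.42
tool_pos: [0.4046, -0.2649, 0.184]
ee_rot: [-3.141, 0.001, -0.295]
wrist_force: [0.3, -0.1, -0.4]
width: 0.0195
finger_force: 45.0
time_s: 27.92
tool_pos: [0.4128, -0.2357, 0.2345]
ee_rot: [3.141, -0.002, -0.294]
wrist_force: [0.3, -0.8, -0.9]
width: 0.0197
finger_force: 45.0
units [-0.541 -3.317  0.145] turn -0.204
t 27.93 p [ 0.4128 -0.2357  0.2345] rpy [ 3.141e+00 -1.900e-03 -2.945e-01] F [ 0.28 -0.83 -0.91] M [0.017 0.019 0.013] w 0.0197 ff 45.0
```

View pics/c8.png

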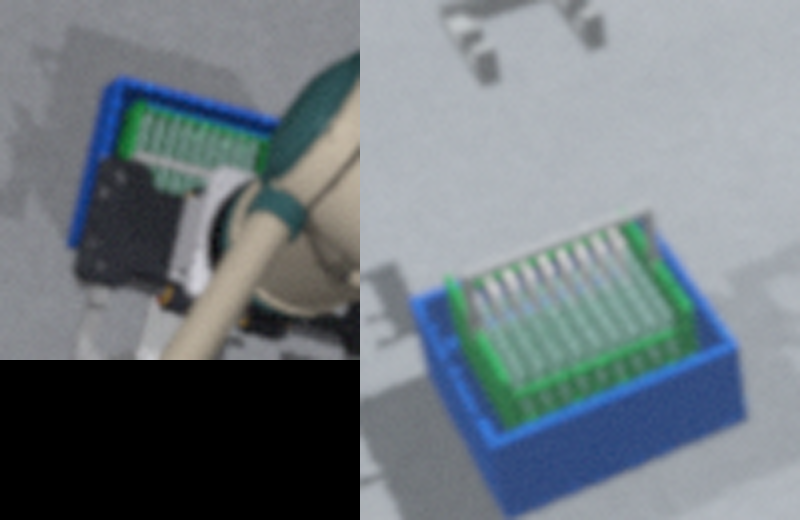

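The rack sits level inside the blue dish and clear of its walls. The lifter is free of it at the top of the crop. Now I return the lifter to the pad.

```bash
python3 -m crank '[[-1,-0.02,-0.13,0,0],[-1,-0.05,-0.3,0,0],[-1,-0.08,-0.5,0,0],[-1,-0.12,-0.73,0,0],[-1,-0.16,-0.96,0,0]]'
python3 -m crank '[[-1,-0.04,-0.24,0,0],[-1,-0.08,-0.48,0,0],[-1,-0.12,-0.72,0,0],[-1,-0.16,-0.96,0,0]]'
python3 -m crank '[[-1,-0.04,-0.24,0,0],[-1,-0.08,-0.46,0,0],[-1,-0.12,-0.66,0,-0.04],[-1,-0.16,-0.82,0,-0.1],[-1,-0.16,-0.95,0,-0.15],[-1,-0.16,-1,0,-0.19],[-1,-0.16,-1,0,-0.204]]'
python3 go.py 0.4573 0.0975 0.22 0.026
```

```text
time_s: 28.65
tool_pos: [0.4245, -0.1377, 0.2334]
ee_rot: [-3.141, 0.001, -0.294]
wrist_force: [0.6, 0.1, -2.5]
width: 0.0197
finger_force: 45.0
time_s: 29.15
tool_pos: [0.4368, -0.0412, 0.2334]
ee_rot: [-3.141, 0.001, -0.294]
wrist_force: [0.4, 0.1, -1.1]
width: 0.0203
finger_force: 45.0
time_s: 30.02
tool_pos: [0.4504, 0.0584, 0.2334]
ee_rot: [-3.141, 0.001, 0.028]
wrist_force: [-0.6, 0.8, -1.5]
width: 0.0194
finger_force: 45.0
units [ 0.08  -0.389  0.134] turn 0.001
t 30.02 p [0.4504 0.0584 0.2334] rpy [-3.1414e+00  7.0000e-04  2.7900e-02] F [-0.61  0.75 -1.48] M [ 0.007 -0.013  0.013] w 0.0194 ff 45.0
```

```bash
python3 -m crank '[[-1,0.03,-0.13,0,0],[-1,0.06,-0.27,0.05,0],[-1,0.08,-0.35,0.2,0],[-1,0.08,-0.39,0.4,0],[-1,0.08,-0.39,0.65,0],[-1,0.08,-0.39,0.85,0],[-1,0.08,-0.39,0.95,0],[-1,0.08,-0.39,1,0]]'
python3 -m crank '[[-1,0,0,0.05,0],[-1,0,0,0.1,0],[-1,0,0,0.14,0],[-1,0,0,0.15,0],[-1,0,0,0.15,0],[-1,0,0,0.15,0]]'
python3 go.py 0.4573 0.0975 0.103 0.026
```

```text
time_s: 31.02
tool_pos: [0.4577, 0.0967, 0.1329]
ee_rot: [3.141, 0.001, 0.026]
wrist_force: [0.2, 0.3, -1.4]
width: 0.0195
finger_force: 45.0
time_s: 31.78
tool_pos: [0.4582, 0.0966, 0.1188]
ee_rot: [3.142, -0.0, 0.026]
wrist_force: [-0.2, 0.4, -1.7]
width: 0.0197
finger_force: 45.0
units [-0.008 -0.009  0.158] turn 0.0
t 31.77 p [0.4582 0.0966 0.1188] rpy [ 3.1415e+00 -4.0000e-04  2.6000e-02] F [-0.24  0.38 -1.73] M [-0.01  -0.003 -0.023] w 0.0197 ff 45.0
```

```bash
python3 -m crank '[[-1,-0.008,-0.009,0.03,0],[-1,-0.008,-0.009,0.06,0],[-1,-0.008,-0.009,0.09,0],[-1,-0.008,-0.009,0.11,0],[-1,-0.008,-0.009,0.12,0],[-1,-0.008,-0.009,0.13,0],[-1,-0.008,-0.009,0.13,0]]'
python3 go.py 
python3 -m crank '[[-1,0,0,0.006,0],[-1,0,0,0.012,0],[-1,0,0,0.018,0],[-1,0,0,0.024,0],[-1,0,0,0.024,0]]'
python3 go.py 0.4573 0.0975 0.103 0.026
```

```text
time_s: 32.65
tool_pos: [0.4572, 0.0974, 0.1056]
ee_rot: [3.141, 0.0, 0.026]
wrist_force: [0.8, -0.4, -1.0]
width: 0.02
finger_force: 45.0
t 32.65 p [0.4572 0.0974 0.1056] rpy [3.1415e+00 1.0000e-04 2.6000e-02] F [ 0.78 -0.44 -0.96] M [-0.009  0.009  0.007] w 0.02 ff 45.0
time_s: 33.28
tool_pos: [0.4572, 0.0975, 0.1034]
ee_rot: [3.142, -0.0, 0.026]
wrist_force: [0.4, -0.2, 0.1]
width: 0.0192
finger_force: 45.0
units [ 0.001 -0.     0.004] turn 0.0
t 33.27 p [0.4572 0.0975 0.1034] rpy [ 3.1415e+00 -1.0000e-04  2.6000e-02] F [ 0.43 -0.19  0.14] M [0.025 0.08  0.008] w 0.0192 ff 45.0
```

```bash
python3 -m crank '[[-1,0,0,0,0],[-0.5,0,0,0,0],[-0.4,0,0,0,0],[-0.2,0,0,0,0],[0.2,0,0,0,0],[0.8,0,0,0,0],[1,0,0,0,0],[1,0,0,0,0]]' 5
python3 -m crank '[[1,0,0,-0.1,0],[1,0,0,-0.3,0],[1,0,0,-0.6,0],[1,0,0,-1,0]]'
python3 -m crank '[[1,0,0,-0.3,0],[1,0,0,-0.6,0],[1,-0.2,0.3,-0.6,0],[1,-0.4,0.6,-0.6,0],[1,-0.6,1,-0.6,0],[1,-0.6,1,-0.6,0],[1,-0.6,1,-0.6,0]]'
python3 - <<'E'
from bench import ctrl
import cv2,numpy as np
for n in("scene","top"):
    c=ctrl.capture(n);cv2.imwrite(f"pics/{n}7.png",c["frame"][:,:,::-1])
E
python3 - <<'E'
import cv2,numpy as np
a=cv2.imread("pics/scene0.png")[200:300,235:325];b=cv2.imread("pics/scene7.png")[200:300,235:325]
print("lifter region mean diff",np.abs(a.astype(int)-b).mean())
for n,(u,v,w,h) in dict(lifter=(270,210,40,75),petri=(312,210,38,25),timer=(398,212,22,20),beaker=(370,310,40,50),jar=(325,335,32,47),oil=(272,378,24,38),stand=(380,265,45,35)).items():
    a=cv2.imread("pics/scene0.png")[v:v+h,u:u+w];b=cv2.imread("pics/scene7.png")[v:v+h,u:u+w];print(n,np.abs(a.astype(int)-b).mean().round(1))
E
python3 go.py
```

```text
time_s: 34.28
tool_pos: [0.4572, 0.0975, 0.1032]
ee_rot: [3.142, -0.0, 0.026]
wrist_force: [-0.1, 0.5, -0.0]
width: 0.0744
finger_force: 0.0
time_s: 34.78
tool_pos: [0.4566, 0.0974, 0.2043]
ee_rot: [3.141, 0.001, 0.026]
wrist_force: [0.3, 0.9, -0.2]
width: 0.0939
finger_force: 0.0
time_s: 35.65
tool_pos: [0.4002, -0.0037, 0.2638]
ee_rot: [-3.141, -0.001, 0.025]
wrist_force: [0.3, 0.3, -0.2]
width: 0.0941
finger_force: 0.0
lifter region mean diff 8.236407407407407
lifter 7.2
petri 3.4
timer 9.4
beaker 6.2
jar 6.4
oil 5.5
stand 11.4
t 35.75 p [ 0.4003 -0.0033  0.2635] rpy [-3.1412e+00 -6.0000e-04  2.7100e-02] F [-0.31 -0.05 -0.32] M [ 0.016 -0.     0.015] w 0.0938 ff 0.0
```

I've used all 10 pictures, so I check the final state numerically.

Run:
```python
import cv2,numpy as np
L=lambda k:cv2.imread(f"pics/scene{k}.png")
def shift(a,b,u,v,w,h,m=6):
    t=L(a)[v:v+h,u:u+w];r=cv2.matchTemplate(L(b)[v-m:v+h+m,u-m:u+w+m],t,cv2.TM_CCOEFF_NORMED);_,s,_,p=cv2.minMaxLoc(r);return np.array(p)-m,round(s,3)
for n,q in dict(lifter=(268,212,40,75),handle=(280,215,18,32),petri=(312,210,38,25),timer=(398,212,22,20),beaker=(370,310,40,50),jar=(325,335,32,47),oil=(272,378,24,38),stand=(395,235,20,40)).items(): print(n,*shift(0,7,*q))
print("rack 6->7",*shift(6,7,125,318,70,62))
```

```text
lifter [0 0] 0.981
handle [0 0] 0.975
petri [0 0] 0.991
timer [0 0] 0.958
beaker [0 0] 0.963
jar [0 0] 0.986
oil [0 0] 0.991
stand [0 0] 0.85
rack 6->7 [0 0] 0.933
```

Nothing has shifted: the lifter stands where it started and the rack is still in the dish, so I hand in.

```bash
python3 -c "
from bench import ctrl
print(ctrl.sign_off())"
```

```text
the job is handed in; nothing more can be done
None
```

The job is handed in at about 36 s of the 72 s allowed: the rack stands level on the felt floor of the blue dish (about 20 mm up), and the lifter is upright on its black pad with the gripper clear. After the picture limit was used up, I compared camera images by code instead: the lifter was back in place, the rack had not moved since it was set down, and none of the listed bystanders had moved.

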